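# Turn the board over and hold the tester pen on the ringed land

## Robot

A 6-joint arm with a two-finger parallel gripper is mounted at the origin on the work surface. World frame = base frame: x ahead of the robot, y to its left, z up, the work surface at z = 0. Lengths are in mm, angles in degrees, forces in N, time in s.
With the tool pointing down it reaches from about 150 to 775 mm from the base axis. Payload 6.1 kg.
Tool frame: the origin (TCP) lies midway between the tips of the shut fingers; the grasp point (between the pads) lies 19 mm behind it; z points along the fingers, y is the line along which they close (so a half turn about z gives the same grasp; the last joint's range is limited). The gripper opens to 85 mm and grips with 20 to 120 N. Pads are 22 mm wide; open, the fingers measure 114 mm over their backs; the gripper's body (76 mm by 85 mm) begins 54 mm behind the grasp point. The pads swing forward as they close: fully open they stand 13 mm farther back than shut.
Start: joints at [-71.562, 7.208, -2.269, 80.523, 0, 90], TCP at [166.037, -498.036, 231.295] pointing down, gripper open.
Joint ranges: [-155.77, 155.77], [-54.66, 111.73], [-72.52, 77.12], [-102.08, 115.82], [-83.92, 84.16], [-180, 180]. Speed limits (degrees/s): [136.94, 136.94, 172.46, 180, 180, 180].

## Interface

Orientations are given as [roll, pitch, yaw] about the fixed x, y, z axes, in that order (R = Rz(yaw) Ry(pitch) Rx(roll)).
In Python, from bench import manip gives the robot as it stands. Calls block until the motion is done:
- manip.move_pose(position, orientation): joint-space move of the TCP to a pose.
- manip.line_to(position, speed=150, ori=None): straight line of the TCP; ori=None keeps the orientation; speed is the mean speed in mm/s.
- manip.goto_joints(angles): joint-space move.
- manip.gripper_to(opening, squeeze=None): finger opening in mm; squeeze is the grip in N (None keeps the last); returns when the fingers have stopped.
- manip.hold(seconds).
- manip.inverse_kinematics(position, orientation): joint angles nearest the present ones, or None.
- manip.get_obs(): the state.
- manip.capture(name): name is "scene" or "top" or "wrist"; returns (picture, depth): 420x560x3 uint8, red, green, blue; 420x560 float32, mm along the optical axis (not along the pixel's ray), 0 where there is no reading.
- manip.camera_model(name): a dict with "mtx" (3x3 intrinsics, pixels), "pose" (4x4, takes a point from camera to world coordinates). Camera axes: x right, y up, looking along -z (the intrinsics and any distortion apply to the point x, -y, -z); pixel columns grow to the right and rows downward; lengths in mm; the calibration is good to about 2 mm. A picture is of the moment at which its call begins: read the wrist's pose just before it. camera_model takes no time and is no camera call; for the wrist camera it gives the pose at the moment of the call.
A pose or a line that the arm cannot do raises manip.MotionError and nothing moves.
- manip.sign_off(): hands the job in; it is judged then, once.
Trained networks look in the newest picture that a camera, given by its name, has taken for a name from the list of things; names that differ only in an ending like _2 or _b are one class to them, and where a whole thing is asked for, a point or a joint stands for the part that bears it (a point fixed in the world has none). Each returns a list of dicts, best first, with "confidence" (0 to 1); they miss things now and then, are a little off and sometimes report something else, mostly with a low value. They report only what shows in the picture. A call takes as long as a camera call. They do not tell look-alikes from the thing itself.
- manip.search_frame(thing, camera): "bbox" ([left, top, width, height] in pixels, round what is visible of it).
- manip.outline_of(thing, camera): "mask" (420x560 bool, what is visible of it) and "bbox" ([left, top, width, height] in pixels, round what is visible of it).
The state is a dict: "t": time; "joints": joint angles; "joint_vel": joint speeds; "effort": joint torques, N m; "position": TCP position; "tcp_rot": TCP orientation; "force": force on the tool from outside, world axes, zero at the start; "wrist_torque": the same for the moment, N m; "grip_width": finger opening in mm; "gripper_force": force on a finger pad.
Only numpy, scipy, OpenCV 4.12 (cv2) and the standard library are available. Lean on these libraries where they do the work, as an engineer would, in place of code of your own. Each camera call takes 0.05 s, during which the arm holds its last target. There are 200 camera calls.

## Task

Swing the board jig's leaf over by its orange bar, right across to its sloping rest, so that the solder side of the board faces up. Then take the red tester pen out of its stand and press its spring tip on the copper spot ringed in yellow, lightly, so that the spring plunger is about half-way in, with the pen square to the board. Finish while still holding the pen there, steady, in the gripper, and leave the other things on the bench where they are.

Things in the scene. Friction and masses are not known exactly. Their poses are not given: they have to be found in the camera images.
- leaf (a joint): swing of the jig's leaf, rad: 0 = level, lying on the hinge's +y side, component side up; grows as the leaf is lifted over to the hinge's -y side; 2.88 = at its stop, resting there with the free edge sloping 15 degrees up, solder side up. Stiff friction hinge (0.45 N m): it stays where it is left; moving the bar takes 1 to 6 N. Starts between 0 and 0.5.
- jig: the board jig, fixed to the bench: white base 170 x 250 x 12 mm carrying the leaf, a black frame 146 x 118 x 10 mm with the clamped board. Origin under the middle of the base, axes as hinge.
- hinge (a point): middle of the hinge axis of the leaf, 50 mm above the bench, fixed. Its x axis is the hinge axis (level), y points to the side on which the leaf lies at the start, z is up.
- bar (a point): centre of the round orange bar that swings the leaf: 10 mm thick, 86 mm free between two black arms, parallel to the hinge axis, 155 mm from it. Axes are the leaf's: x along the bar, y from hinge to bar, z out of the component side. Gap between bar axis and leaf frame 37 mm. Can be pinched from above; it turns in the fingers as the leaf swings.
- land (a point): centre of the copper land (flat spot, 12 mm across) with a yellow ring, 24 mm, around it, on the solder side of the blue board: underside at the start. Other lands there have no ring. Axes are the leaf's: the -z axis points straight out of the solder side. The board (122 x 89 mm) lies 3.5 mm below the rim of the leaf's frame; the land is 66 mm from the hinge axis.
- pen: tester pen, 137 mm long, 100 g; origin at its tip, z from tip to butt. From the tip: brass plunger 5 mm thick up to 15 mm, steel barrel 12 mm thick to 65, black flange 24 mm across to 69, red square handle 18 x 18 mm to 129, green cap 14 mm across to 137. It stands upright in a fixed grey stand (60 x 60 x 75 mm), flange on the stand's top, on either side of the jig; lift it 70 mm to clear it.
- pen_grip (a point): centre of the pen's red handle, half-way up it, 99 mm from the spring tip; z along the pen towards the butt, x and y square to the flat sides of the handle.
- pen_tip (a point): very end of the pen's spring tip.
- plunger (a joint): how far the pen's spring plunger is pressed in, m: 0 = out, 0.010 = bottomed. It takes 0.5 N to start, about 3 N half-way and 5.5 N at the bottom.
- housing_a: white moulded housing, open tray 55 x 105 x 24 mm with two small ears, loose; bystander, leave where it is
- housing_b: second white moulded housing, same as housing_a; bystander, leave where it is
- tape: roll of yellow tape, 80 mm across, 24 mm high, lying flat; bystander, leave where it is
- jar: small screw-top jar, 48 mm across, 60 mm high; bystander, leave where it is
- driver: green-handled screwdriver 170 mm long, lying on the table beyond the jig; bystander, leave where it is
Not all that is in view belongs to the job. There is more than one size of the pen; the one meant has the size given above.

How it is judged:
By the outcome, as a careful person would: the job done as asked, in the order asked, and still so for the second after the job is handed in, while the arm keeps its last pose, push and grip.
It also fails if it takes over 64 s, if anything falls off the work surface, if the arm or the gripper's body presses on something with over 40 N, if the wrist force passes 120 N, or if a joint passes its speed limit or range.

## Working session

There is one attempt and no reset: what is moved stays moved. The work goes in short steps, each a Python script; the robot and the scene stay as the last script left them, time stands still between calls to the robot, and variables do not carry over. Pictures are saved under pics/ and viewed, at most 10 in all, crops included, and the job is handed in when it is done.

```bash
mkdir -p pics; ls; cat > h.py <<'E'
import numpy as np, cv2
from bench import manip
def shot(cam,name=None):
    m=manip.camera_model(cam); p,d=manip.capture(cam)
    if name: cv2.imwrite(f'pics/{name}.png',p[:,:,::-1]); np.savez(f'pics/{name}.npz',d=d,mtx=m['mtx'],pose=m['pose'],p=p)
    return p,d,m
def cloud(d,m):
    K=np.array(m['mtx']);T=np.array(m['pose']);v,u=np.indices(d.shape)
    x=(u-K[0,2])/K[0,0]*d;y=(v-K[1,2])/K[1,1]*d
    P=np.stack([x,-y,-d],-1)@T[:3,:3].T+T[:3,3]; P[d<=0]=np.nan
    return P
E
python3 - <<'E'
from h import *
o=manip.get_obs();print(o)
for c in('scene','top'):
    p,d,m=shot(c,c);P=cloud(d,m);print(c,{k:(v if k!='pose' else np.round(v,2)) for k,v in m.items()})
    for t in('jig','bar','pen','leaf','tape','jar','driver','housing_a'):
        for r in manip.outline_of(t,c)[:3]:
            q=P[r['mask']];q=q[~np.isnan(q[:,0])]
            print(c,t,round(r['confidence'],2),r['bbox'],np.round(np.median(q,0)),np.round(np.percentile(q,2,0)),np.round(np.percentile(q,98,0)))
a=cv2.imread('pics/scene.png');b=cv2.imread('pics/top.png')
E
```

```text
pics
{'t': 0.0, 'joints': array([-7.15631800e+01,  7.24125884e+00, -2.32608860e+00,  8.05228729e+01,
        8.78643038e-04,  8.99997922e+01]), 'joint_vel': array([-0.01443243,  0.08346899, -0.01096108,  0.06555399,  0.0075715 ,
        0.06448632]), 'effort': array([ 9.88387364e-04, -4.35919940e+01,  3.52921629e+01,  1.73064385e-02,
        1.30445305e-04,  2.89088220e-07]), 'position': array([ 165.91407222, -497.67370994,  230.53108923]), 'tcp_rot': array([-1.79909780e+02, -8.78969198e-04,  1.84370264e+01]), 'force': array([ 0.46280527, -0.03813305, -0.06586843]), 'wrist_torque': array([-0.00425001,  0.03063493, -0.06790111]), 'gripper_force': 0.0, 'grip_width': 85.27425619907903}
scene {'mtx': array([[525.26364834,   0.        , 285.59010475],
       [  0.        , 525.26364834, 206.97766219],
       [  0.        ,   0.        ,   1.        ]]), 'pose': array([[-8.10000e-01, -3.70000e-01,  4.60000e-01,  1.29937e+03],
       [ 5.90000e-01, -5.20000e-01,  6.20000e-01,  9.03040e+02],
       [ 1.00000e-02,  7.70000e-01,  6.40000e-01,  1.03133e+03],
       [ 0.00000e+00,  0.00000e+00, 
[... 2054 characters left out ...]
89. -93.   7.] [657. 167. 113.]
top pen 0.42 [139.3, 242.0, 10.1, 3.3] [595. 397.  71.] [589. 394.   3.] [603. 409. 100.]
top leaf 0.69 [212.3, 214.5, 62.1, 51.1] [567.  86.  79.] [498.  21.  52.] [639. 170. 115.]
top tape 0.58 [389.3, 185.8, 24.3, 22.1] [ 665. -410.   22.] [ 630. -446.   -0.] [ 704. -373.   29.]
top jar 0.74 [149.7, 208.3, 18.4, 21.6] [673. 361.  57.] [655. 344.   2.] [701. 387.  65.]
top driver 0.5 [241.2, 174.3, 53.2, 6.2] [776. -26.  21.] [762. -73.  12.] [789.  76.  28.]
top housing_a 0.68 [315.7, 165.6, 37.6, 21.2] [ 764. -213.    8.] [ 736. -274.   -0.] [ 790. -154.   28.]
top housing_a 0.63 [187.3, 177.1, 40.7, 20.6] [760. 209.   8.] [728. 149.   0.] [789. 266.  27.]
```

```bash
python3 - <<'E'
import cv2,numpy as np
a=cv2.imread('pics/scene.png');b=cv2.imread('pics/top.png')
c=cv2.resize(a[160:340,180:440],(800,554),interpolation=cv2.INTER_CUBIC);cv2.imwrite('pics/sc1.png',c)
c=cv2.resize(b[160:290,120:320],(800,520),interpolation=cv2.INTER_CUBIC);cv2.imwrite('pics/tp1.png',c)
E
```

```text
(no output)
```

View pics/sc1.png

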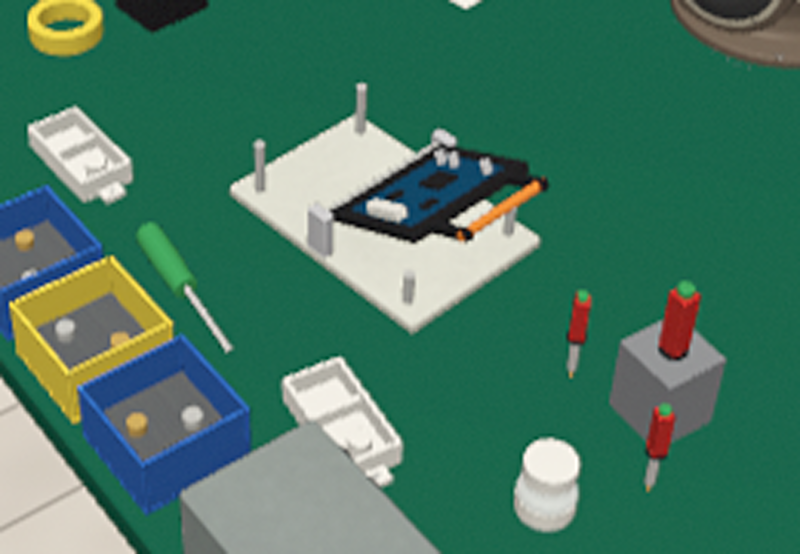

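View pics/tp1.png

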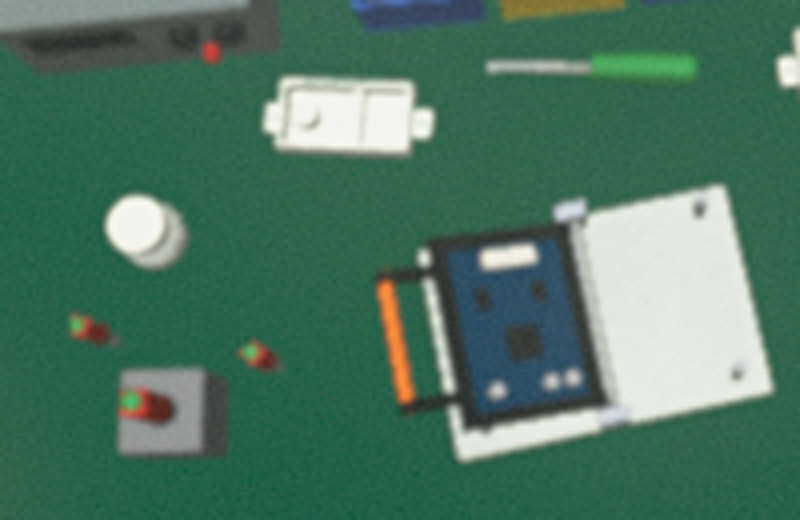

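Three pens: small ones at crop (578,335) and (658,450), standing free, and the big one in the grey stand at (680,320), top ~150 mm high, flange on the stand. The big one fits the given size (75+72=147 mm). The leaf is slightly raised, on the +y side, bar to world +y.

```bash
python3 - <<'E'
from h import *
for c in('top','scene'):
    z=np.load(f'pics/{c}.npz');P=cloud(z['d'],z);p=z['p'];hsv=cv2.cvtColor(p,cv2.COLOR_RGB2HSV)
    H,S,V=[hsv[...,i].astype(int) for i in range(3)]
    X,Y,Z=P[...,0],P[...,1],P[...,2]
    near=(X>440)&(X<710)&(Y>-140)&(Y<220)
    base=near&(S<60)&(V>150)&(abs(Z-12)<6)
    q=P[base][:,:2].astype(np.float32);print(c,'base',cv2.minAreaRect(q),len(q),np.median(Z[base]))
    bm=near&(H>5)&(H<22)&(S>150)&(V>120)&(Z>30)
    q=P[bm];m=q.mean(0);w,s,vt=np.linalg.svd(q-m);print('bar',m.round(1),vt[0].round(3),s.round(0),len(q),np.ptp(q@vt[0]).round(1))
    lf=near&(Z>35)&(V<75)|near&(Z>35)&(H>95)&(H<125)&(S>80)
    q=P[lf]
    for k in range(6):
        m=q.mean(0);w,s,vt=np.linalg.svd(q-m);n=vt[2]*np.sign(vt[2][2]);r=(q-m)@n;q=q[abs(r)<max(5,1.5*r.std())]
    print('leaf',m.round(1),n.round(3),'tilt',np.degrees(np.arccos(n[2])).round(2),'dir',np.degrees(np.arctan2(-n[1],-n[0])).round(1),len(q))
    st=(X>440)&(X<640)&(Y>280)&(Y<430)
    g=st&(abs(Z-75)<5)&(S<60); q=P[g][:,:2].astype(np.float32);print('stand',cv2.minAreaRect(q),len(q),np.median(Z[g]))
    r=st&((H<8)|(H>172))&(S>150)&(Z>80)&(Z<141);q=P[r];print('red',len(q),q.mean(0).round(1),cv2.minAreaRect(q[:,:2].astype(np.float32)))
    r=st&(H>45)&(H<75)&(S>130)&(Z>125);q=P[r];print('green',len(q),q.mean(0).round(1) if len(q) else '')
E
```

```text
top base ((574.153564453125, 25.314193725585938), (169.83753967285156, 251.5089569091797), 6.547600746154785) 2193 11.989695861070231
bar [558.4 167.7 114.1] [-0.994 -0.11   0.004] [267.  29.  22.] 106 90.1
leaf [566.9  87.9  79.4] [ 0.043 -0.393  0.919] tilt 23.28 dir 96.2 1370
stand ((530.729736328125, 349.2177734375), (61.03327560424805, 59.54256057739258), 87.44380950927734) 315 74.87285258958605
red 32 [536.7 348.2 117.1] ((561.451416015625, 367.01361083984375), (92.84856414794922, 13.202670097351074), 36.225399017333984)
green 3 [530.9 349.4 147.5]
scene base ((574.5980834960938, 28.006484985351562), (172.99159240722656, 254.14413452148438), 6.356190204620361) 2315 12.658480035756611
bar [556.2 170.7 113. ] [0.986 0.158 0.06 ] [249.  81.  20.] 83 118.2
leaf [571.1  95.8  82.9] [ 0.044 -0.387  0.921] tilt 22.92 dir 96.5 876
stand ((531.83642578125, 351.1501159667969), (62.94325256347656, 62.332313537597656), 86.42005920410156) 344 75.53595775538798
red 226 [547.1 358.3 107. ] ((554.9202270507812, 353.529541015625), (133.63565063476562, 70.1562728881836), 73.60887908935547)
green 23 [531.9 351.2 147.2]
```

```bash
cat >> h.py <<'E'
psi=np.radians(6.5); HC=np.array([574.2,25.8,50.]); hx=np.array([np.cos(psi),np.sin(psi),0]); hy=np.array([-np.sin(psi),np.cos(psi),0]); ez=np.array([0,0,1.])
def barpt(deg,r=155): a=np.radians(deg); return HC+r*(np.cos(a)*hy+np.sin(a)*ez)
def st(tag=''):
    o=manip.get_obs(); print(tag,'t',round(o['t'],2),'p',o['position'].round(1),'rot',o['tcp_rot'].round(1),'F',o['force'].round(1),'w',round(o['grip_width'],1),'gf',round(float(o['gripper_force']),1)); return o
E
python3 - <<'E'
from h import *
ori=[180,0,6.5]; b=barpt(23.2)-19*ez
manip.gripper_to(28,40)
manip.move_pose(b+100*ez,ori); st('above')
p,d,m=shot('wrist','w1'); 
P=cloud(d,m);hsv=cv2.cvtColor(p,cv2.COLOR_RGB2HSV);H,S,V=[hsv[...,i].astype(int) for i in range(3)]
bm=(H>5)&(H<22)&(S>150)&(V>100)&(P[...,2]>80);q=P[bm];print(len(q))
if len(q)>20: print('bar',np.nanmean(q,0).round(1), cv2.minAreaRect(q[:,:2].astype(np.float32)),'expected',barpt(23.2))
E
```

```text
above t 5.24 p [558.2 167.  192.1] rot [180.   -0.    6.5] F [ 0.  -0.9  0. ] w 28.1 gf 0.0
1296
bar [561.5 170.1 113.1] ((552.45458984375, 276.6644287109375), (105.83773040771484, 234.41415405273438), 3.327223539352417) expected [558.07239348 167.35018572 111.06099599]
```

View pics/w1.png

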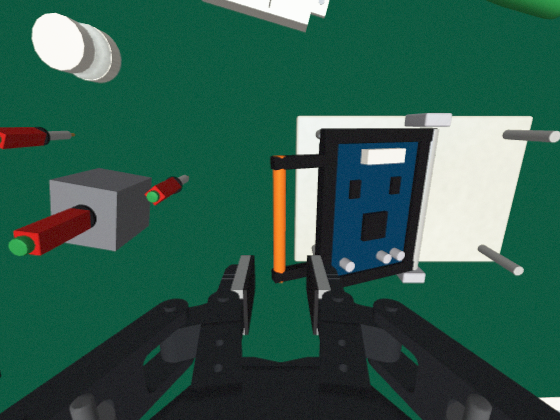

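The bar (280,217) lies centred between the fingers (245 and 315), parallel to them; the pen's handle at (55,220) is visible in the stand. Pinch and swing.

```bash
python3 - <<'E'
from h import *
a0=23.2
b=barpt(a0)-19*ez
manip.line_to(b,120); st('down')
manip.gripper_to(4,40); o=st('pinch')
if 8<o['grip_width']<13:
    off=0
    for a in np.linspace(a0,165.5,13)[1:]:
        manip.line_to(barpt(a)-19*ez,130); o=st(round(a,1))
        if np.linalg.norm(o['force'])>35: print('STOP');break
E
```

```text
down t 6.28 p [558.6 167.5  92.8] rot [-1.8e+02 -1.0e-01  6.5e+00] F [ 0.1 -0.2  0.7] w 28.0 gf 0.0
pinch t 6.58 p [558.6 168.1  93.1] rot [-1.799e+02 -1.000e-01  6.500e+00] F [-0.3  3.3  2.8] w 8.1 gf 39.1
35.1 t 6.98 p [560.3 153.2 121.4] rot [-1.798e+02 -1.000e-01  6.500e+00] F [-1.4  7.1  6.6] w 8.4 gf 39.8
46.9 t 7.38 p [562.6 133.1 146.2] rot [-179.7   -0.2    6.5] F [-3.9  9.6 10.2] w 8.3 gf 39.9
58.8 t 7.78 p [565.5 108.  167. ] rot [-179.7   -0.3    6.6] F [-6.8  8.4 18.8] w 8.4 gf 40.1
70.6 t 8.18 p [569.   77.5 180.7] rot [-179.9   -0.3    6.5] F [-5.5  4.2 19.5] w 8.4 gf 42.2Traceback (most recent call last):
  File "<stdin>", line 9, in <module>
bench.MotionError: the arm cannot follow that straight line within its joint ranges
```

```bash
python3 - <<'E'
from h import *
o=st(); print(o['joints'].round(1))
for a in (70.6,75,80,85,90,100,120,150,165):
    for dy in (0,180):
        for r in (180,170,190):
            q=manip.inverse_kinematics(barpt(a)-19*ez,[r,0,6.5+dy]); print(a,dy,r,None if q is None else np.round(q,1))
E
```

```text
t 8.18 p [569.   77.5 180.7] rot [-179.9   -0.3    6.5] F [-5.5  4.2 19.5] w 8.4 gf 42.2
[ 7.700e+00  1.250e+01 -2.200e+00  7.500e+01  1.000e-01 -1.788e+02]
70.6 0 180 [   7.7   12.7   -2.4   74.9    0.  -178.8]
70.6 0 170 [  12.8   13.5   -2.1   75.6   -9.9 -173.6]
70.6 0 190 [  2.6  13.1  -2.5  75.1  10.  176. ]
70.6 180 180 [ 7.7 12.7 -2.4 74.9  0.   1.2]
70.6 180 170 [ 2.6 13.1 -2.5 75.1 10.  -4. ]
70.6 180 190 [12.8 13.5 -2.1 75.6 -9.9  6.4]
75 0 180 [   6.6   12.7   -2.    75.3    0.  -179.9]
75 0 170 [  11.7   13.2   -1.9   75.8  -10.  -174.7]
75 0 190 [  1.5  13.2  -1.9  75.8  10.  174.9]
75 180 180 [ 6.6 12.7 -2.  75.3  0.   0.1]
75 180 170 [ 1.5 13.2 -1.9 75.8 10.  -5.1]
75 180 190 [ 11.7  13.2  -1.9  75.8 -10.    5.3]
80 0 180 [  5.3  12.7  -1.7  75.7   0.  178.8]
80 0 170 [  10.4   13.    -1.8   75.9  -10.  -176.1]
80 0 190 [  0.2  13.4  -1.3  76.4   9.9 173.6]
80 180 180 [ 5.3 12.7 -1.7 75.7  0.  -1.2]
80 180 170 [ 0.2 13.4 -1.3 76.4  9.9 -6.4]
80 180 190 [ 10.4  13.   -1.8  75.9 -10.    3.9]
85 0 180 [  3.9  12.7  -1.4  75.9   0.  177.4]
85 0 170 [   9.    12.9   -1.8  
[... 1008 characters left out ...]
 73.7   0.  -11.5]
120 180 170 [ -9.8  16.3   0.1  76.7   9.6 -16.6]
120 180 190 [-0.  13.  -4.2 71.7 -9.9 -6.6]
150 0 180 [-10.3  16.6  -6.1  67.3   0.  163.2]
150 0 170 [ -5.5  14.8  -9.   64.   -9.8 167.8]
150 0 190 [-14.9  19.5  -2.7  71.5   9.3 158.3]
150 180 180 [-10.3  16.6  -6.1  67.3   0.  -16.8]
150 180 170 [-14.9  19.5  -2.7  71.5   9.3 -21.7]
150 180 190 [ -5.5  14.8  -9.   64.   -9.8 -12.2]
165 0 180 [-11.7  18.1  -8.8  63.    0.  161.8]
165 0 170 [ -7.   16.2 -12.   59.4  -9.7 166.3]
165 0 190 [-16.2  21.2  -5.2  67.5   9.2 156.9]
165 180 180 [-11.7  18.1  -8.8  63.    0.  -18.2]
165 180 170 [-16.2  21.2  -5.2  67.5   9.2 -23.1]
165 180 190 [ -7.   16.2 -12.   59.4  -9.7 -13.7]
```

Joint 6 ran into its limit; let go (hinge holds), turn the wrist half a turn, re-pinch with a slightly higher arc.

```bash
python3 - <<'E'
from h import *
ori=[180,0,186.5]; o=manip.get_obs(); p0=np.array(o['position'])
manip.gripper_to(34); st('open')
manip.line_to(p0+60*ez,150)
q=np.array(manip.inverse_kinematics(p0+60*ez,ori)); print(q.round(1))
manip.goto_joints(q); st('turned')
pic,d,m=shot('wrist','w2');P=cloud(d,m);hsv=cv2.cvtColor(pic,cv2.COLOR_RGB2HSV);H,S,V=[hsv[...,i].astype(int) for i in range(3)]
bm=(H>5)&(H<22)&(S>150)&(V>100)&(P[...,2]>150);q=P[bm];print(len(q),'bar top',np.median(q,0).round(1),np.percentile(q[:,2],90).round(1),'nominal',barpt(70.6).round(1))
manip.line_to(p0,120); st('down'); manip.gripper_to(4,25); o=st('pinch')
E
```

```text
open t 8.55 p [568.1  76.6 176.4] rot [1.8e+02 1.0e-01 6.5e+00] F [ 0.2 -0.3 -0.4] w 34.2 gf 0.0
[ 7.8 12.7  5.4 82.8  0.   1.3]
turned t 11.78 p [568.9  77.5 240.6] rot [-180.    -0.  -173.5] F [0.7 1.  0.2] w 34.1 gf 0.0
1658 bar top [565.3  75.9 199.8] 201.0 nominal [568.4  77.  196.2]
down t 12.47 p [569.1  77.5 181.2] rot [ 180.     0.  -173.5] F [-0.1 -0.1  0.6] w 34.1 gf 0.0
pinch t 12.81 p [569.6  77.6 181.8] rot [ 1.800e+02  1.000e-01 -1.735e+02] F [-0.1  0.1  5.6] w 9.0 gf 24.6
```

```bash
python3 - <<'E'
from h import *
o=manip.get_obs(); off=np.array([0,0,181.2-barpt(70.6)[2]])
print(off)
for a in np.linspace(70.6,165.3,9)[1:]:
    manip.line_to(barpt(a)+off,130); o=st(round(a,1))
    if np.linalg.norm(o['force'])>35: print('STOP');break
E
```

```text
[  0.           0.         -14.99951198]
82.4 t 13.21 p [573.1  45.4 189.9] rot [-179.9    0.2 -173.6] F [ 2.2 -0.9  7.2] w 8.3 gf 25.4
94.3 t 13.61 p [576.5  13.3 190.2] rot [-1.799e+02  1.000e-01 -1.736e+02] F [ 3.8 -2.2  5.7] w 8.8 gf 25.6
106.1 t 14.01 p [579.9 -18.  183.8] rot [-1.798e+02  1.000e-01 -1.736e+02] F [ 6.3 -3.8  2.8] w 9.2 gf 25.6
118.0 t 14.41 p [583.  -47.5 171. ] rot [-179.9   -0.  -173.6] F [ 6.6 -2.7 -0.8] w 8.8 gf 25.6
129.8 t 14.81 p [585.9 -74.  152.5] rot [-179.9   -0.  -173.6] F [ 6.5 -1.5 -2.3] w 8.9 gf 25.6
141.6 t 15.21 p [588.1 -96.1 128.9] rot [-1.800e+02 -1.000e-01 -1.736e+02] F [ 7.5  0.1 -4. ] w 8.9 gf 25.5
153.5 t 15.61 p [ 589.9 -112.8  101.8] rot [ 1.800e+02 -1.000e-01 -1.736e+02] F [ 7.4  0.6 -4.9] w 8.7 gf 25.4
165.3 t 16.01 p [ 590.9 -122.8   72.5] rot [ 179.9   -0.  -173.5] F [ 5.5  5.2 -1.8] w 9.0 gf 26.9
```

```bash
python3 - <<'E'
from h import *
o=manip.get_obs();p=np.array(o['position'])
for k in (2,4,6):
    manip.line_to(p-k*ez,30); o=st(k)
    if o['force'][2]>10: break
manip.gripper_to(34); st('open')
p=np.array(manip.get_obs()['position'])
manip.line_to(p+70*ez,150)
# view pose: above the leaf, camera sees land
v=HC-90*hy; v[2]=330
manip.move_pose(v+20*hx,[180,0,186.5]); st()
pic,d,m=shot('wrist','w3'); print(np.round(m['pose'],2))
for r in manip.outline_of('land','wrist')[:3]: print(r['bbox'],r['confidence'])
E
```

```text
2 t 16.28 p [ 591.1 -122.9   72.3] rot [ 1.800e+02  1.000e-01 -1.735e+02] F [-3.8  4.5 18.5] w 8.6 gf 28.6
open t 16.65 p [ 589.9 -123.1   69.2] rot [ 1.800e+02 -1.000e-01 -1.735e+02] F [-0.1  1.4 -1.1] w 34.2 gf 0.0
 t 18.07 p [604.2 -61.5 327.8] rot [ 180.    -0.2 -173.5] F [-0.4 -0.6 -0.9] w 33.5 gf 0.0
[[-1.1000e-01 -9.5000e-01 -2.9000e-01  5.2925e+02]
 [ 9.9000e-01 -1.1000e-01 -3.0000e-02 -7.1140e+01]
 [-0.0000e+00 -3.0000e-01  9.6000e-01  4.7006e+02]
 [ 0.0000e+00  0.0000e+00  0.0000e+00  1.0000e+00]]
[231.5, 110.2, 118.6, 110.1] 0.6
```

View pics/w3.png

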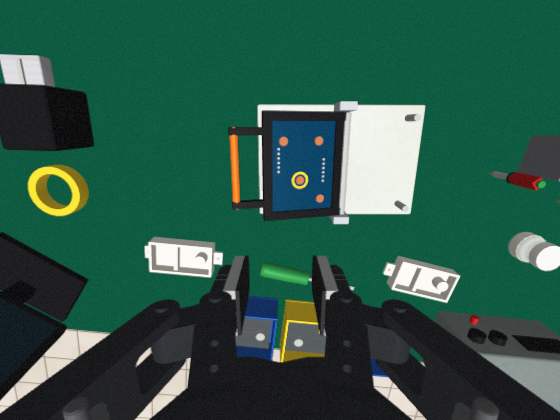

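The leaf lies over at its stop, solder side up; the ringed land is at (300,180), other unringed lands at (284,141), (319,141), (320,199).

```bash
python3 - <<'E'
from h import *
def meas(pic,d,m,tag):
    P=cloud(d,m);hsv=cv2.cvtColor(pic,cv2.COLOR_RGB2HSV);H,S,V=[hsv[...,i].astype(int) for i in range(3)]
    rel=P-HC; lx=rel@hx; ly=rel@hy
    bd=(abs(lx)<70)&(ly<-20)&(ly>-115)&(P[...,2]>45)&(P[...,2]<110)
    bl=bd&(H>98)&(H<118)&(S>110);q=P[bl]
    for k in range(5):
        c=q.mean(0);n=np.linalg.svd(q-c)[2][2];n*=np.sign(n[2]);r=(q-c)@n;q=q[abs(r)<max(2,2*r.std())]
    print(tag,'board',c.round(1),'n hinge frame',np.round([n@hx,n@hy,n[2]],3),'tilt',np.degrees(np.arccos(n[2])).round(2),len(q), 'dist of plane from hinge',round((HC-c)@n,1))
    ye=bd&(H>21)&(H<34)&(S>140)&(V>120)
    v,u=np.nonzero(ye); (cu,cv),rad=cv2.minEnclosingCircle(np.stack([u,v],1).astype(np.float32)); cu2,cv2_=u.mean(),v.mean()
    K=np.array(m['mtx']);T=np.array(m['pose'])
    ray=T[:3,:3]@[(cu-K[0,2])/K[0,0],-(cv-K[1,2])/K[1,1],-1];t=((c-T[:3,3])@n)/(ray@n);X=T[:3,3]+t*ray
    r=X-HC;print(' ring px',round(cu,1),round(cv,1),rad,cu2,cv2_,len(u),'land',X.round(1),'hinge frame',np.round([r@hx,r@hy,r[2]],1),'dist',np.hypot(r@hy,r[2]).round(1))
z=np.load('pics/w3.npz');meas(z['p'],z['d'],z,'w3')
for c in('top','scene'):
    p,d,m=shot(c,c+'2');meas(p,d,m,c)
E
```

```text
w3 board [578.5 -36.2  67.4] n hinge frame [-0.001  0.26   0.965] tilt 15.1 4569 dist of plane from hinge -0.6
 ring px 299.3 179.7 8.508121490478516 299.31481481481484 179.91666666666666 108 land [599.3 -36.8  68.2] hinge frame [ 17.9 -65.   18.2] dist 67.5
top board [604.7   4.6  58.8] n hinge frame [-0.013  0.297  0.955] tilt 17.27 49 dist of plane from hinge -0.8
 ring px 0.0 0.0 0.0 nan nan 0 land [1764.4 1073.  -212.9] hinge frame [1301.1  905.7 -262.9] dist 943.1
scene board [580.2 -34.6  69. ] n hinge frame [-0.003  0.264  0.964] tilt 15.34 660 dist of plane from hinge -2.2
 ring px 284.5 205.5 3.8079864978790283 284.5 205.66666666666666 18 land [599.7 -33.1  69.2] hinge frame [ 18.7 -61.4  19.2] dist 64.3<stdin>:11: RuntimeWarning: Mean of empty slice.
  ret = ret.dtype.type(ret / rcount)
```

```bash
python3 - <<'E'
from h import *
manip.gripper_to(40,60)
pen=np.array([531.3,350,0])
manip.move_pose([531.3,350,290],[180,0,177]); st()
pic,d,m=shot('wrist','w4'); P=cloud(d,m)
hsv=cv2.cvtColor(pic,cv2.COLOR_RGB2HSV);H,S,V=[hsv[...,i].astype(int) for i in range(3)]
X,Y,Z=P[...,0],P[...,1],P[...,2]
near=(abs(X-531)<45)&(abs(Y-350)<45)
g=near&(H>45)&(H<75)&(S>100)&(Z>140);print('green',g.sum(),np.median(P[g],0).round(1),P[g].min(0).round(1),P[g].max(0).round(1))
t=near&(S<70)&(abs(Z-75)<4);print('stand',cv2.minAreaRect(P[t][:,:2].astype(np.float32)),t.sum())
r=near&((H<8)|(H>172))&(S>130)&(Z>85)&(Z<136);q=P[r]
a=cv2.minAreaRect(q[:,:2].astype(np.float32));print('red',r.sum(),a)
top=near&((H<8)|(H>172))&(S>130)&(Z>136)&(Z<144);q=P[top];print('redtop',top.sum(),cv2.minAreaRect(q[:,:2].astype(np.float32)) if top.sum()>4 else '')
# side faces: normals
v,u=np.nonzero(near&(Z>80)); c=pic[max(0,v.min()-10):v.max()+10,max(0,u.min()-10):u.max()+10,::-1]; print(u.min(),u.max(),v.min(),v.max())
cv2.imwrite('pics/w4c.png',cv2.resize(c,None,fx=5,fy=5,interpolation=cv2.INTER_CUBIC)[:600,:800])
E
```

```text
t 20.06 p [531.8 349.2 290.2] rot [-180.     0.   176.9] F [-0.3 -0.1 -0.2] w 39.8 gf 0.0
green 165 [529.6 348.5 146.6] [511.5 309.8 144.5] [543.6 390.1 388.8]
stand ((531.3289794921875, 348.40740966796875), (59.55910873413086, 60.290802001953125), 85.62289428710938) 1796
red 142 ((522.2698974609375, 348.4196472167969), (1.136009931564331, 17.55030059814453), 0.6719173789024353)
redtop 130 ((531.0338134765625, 348.1407775878906), (17.848276138305664, 17.451608657836914), 0.15345706045627594)
141 465 178 419
```

View pics/w4c.png

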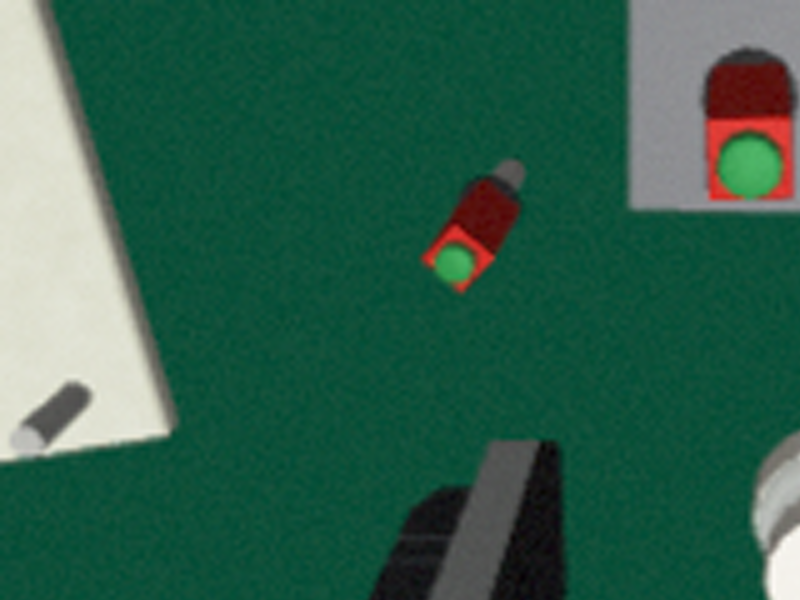

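The crop shows the big pen at (750,160) in the stand, its sides square to world axes, and the smaller look-alike at (460,240) off the stand. Grip the big one at (531.1,348.3), yaw 180.4.

```bash
python3 - <<'E'
from h import *
x,y=531.1,348.4
manip.move_pose([x,y,200],[180,0,180.4])
manip.line_to([x,y,90.],110); st('down')
manip.gripper_to(14,60); o=st('grip')
if 15<o['grip_width']<21:
    manip.line_to([x,y,175],100); st('up')
# plan final
n=np.cos(np.radians(15))*ez+np.sin(np.radians(15))*hy
land=HC+18.2*hx-63.6*hy+17.9*ez
from scipy.spatial.transform import Rotation as R
base=R.from_euler('xyz',[180,0,186.5],degrees=True)
T=R.from_rotvec(-np.radians(15)*hx)*base
print(land,n,-T.as_matrix()[:,2],T.as_euler('xyz',degrees=True))
for s in (140,100,80): 
    q=manip.inverse_kinematics(land+n*s,T.as_euler('xyz',degrees=True));print(None if q is None else np.round(q,1))
print(manip.get_obs()['joints'].round(1))
E
```

```text
down t 21.71 p [531.6 348.7  91. ] rot [ 1.800e+02  1.000e-01 -1.796e+02] F [ 0.1 -0.5  0. ] w 39.7 gf 0.0
grip t 22.02 p [531.5 348.6  90.9] rot [ 1.800e+02  1.000e-01 -1.796e+02] F [-0.4 -0.6  3.3] w 17.3 gf 58.6
up t 23.02 p [530.8 348.2 174.1] rot [-1.800e+02 -1.000e-01 -1.796e+02] F [ 0.1 -0.3 -1.3] w 17.5 gf 58.8
[599.48273217 -35.33087153  67.9       ] [-0.02929915  0.25715532  0.96592583] [-0.02929915  0.25715532  0.96592583] [-1.65000000e+02  1.27222187e-14 -1.73500000e+02]
[  7.4  14.7   2.   77.6 -15.    1. ]
[  6.4  15.   -2.4  72.6 -15.   -0.1]
[  5.9  15.2  -4.5  70.1 -15.   -0.6]
[33.3 19.6  6.2 76.8  0.  32.9]
```

```bash
cat >> h.py <<'E'
nrm=np.cos(np.radians(15))*ez+np.sin(np.radians(15))*hy
LAND=HC+18.2*hx-63.6*hy+17.9*ez
TORI=[-165,0,-173.5]; L=80.9
E
python3 - <<'E'
from h import *
p=np.array(manip.get_obs()['position'])
manip.line_to(p+[0,0,75],150)
manip.move_pose(LAND+nrm*(L+90),TORI)
manip.line_to(LAND+nrm*(L+20),120); manip.hold(0.3); st()
pic,d,m=shot('wrist','w5'); shot('scene','s5')
K=np.array(m['mtx']);T=np.array(m['pose'])
def pr(X):
    c=T[:3,:3].T@(X-T[:3,3]); return np.round([K[0,2]+K[0,0]*c[0]/-c[2],K[1,2]-K[1,1]*c[1]/-c[2]],1)
for s in (0,10,20,35): print(s,pr(LAND+nrm*s))
u,v=pr(LAND).astype(int); x0,y0=max(0,u-65),max(0,v-60); print(x0,y0)
cv2.imwrite('pics/w5c.png',cv2.resize(pic[y0:y0+100,x0:x0+130,::-1],None,fx=6,fy=6,interpolation=cv2.INTER_CUBIC))
E
```

```text
t 25.98 p [596.8  -9.2 166. ] rot [-1.650e+02  1.000e-01 -1.735e+02] F [ 0.  -0.  -1.6] w 17.6 gf 58.7
0 [281.7 214.1]
10 [281.8 217.6]
20 [281.8 221.4]
35 [281.9 227.8]
216 154
```

View pics/w5c.png

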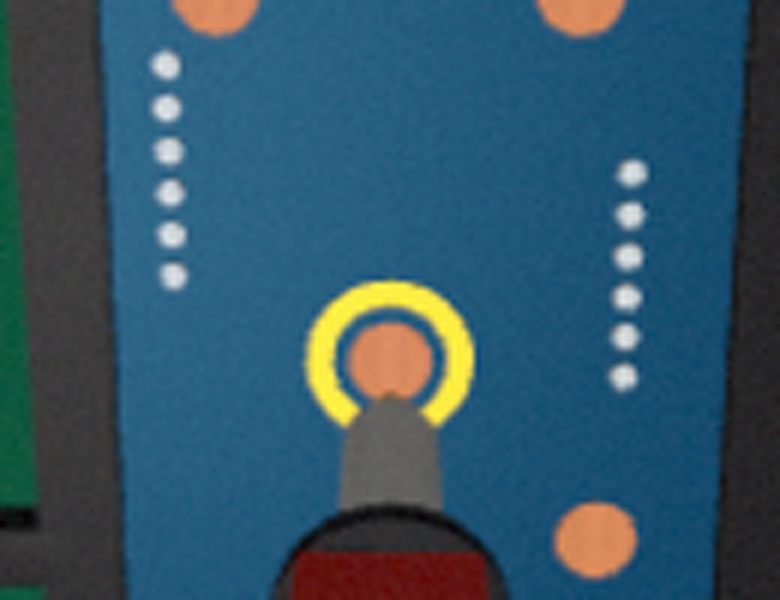

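Land at crop (391,361) = px (281,214), as predicted; the brass tip at (391,393) lies in line with it. Descend by force.

```bash
python3 - <<'E'
from h import *
def F(N=12):
    f=[];z=[]
    for _ in range(N):
        manip.hold(0.03);o=manip.get_obs();f.append(o['force']@nrm);z.append((np.array(o['position'])-LAND)@nrm-L)
    return np.mean(f),np.mean(z),np.std(f)
f0=F(15)[0];print('base',f0)
for s in [8,4,2]+list(np.arange(1,-14,-1.)):
    manip.line_to(LAND+nrm*(L+s),25); f,z,sd=F(); print(s,round(f-f0,2),round(z,2),round(sd,2),round(manip.get_obs()['t'],1))
    if f-f0>2.4: break
E
```

```text
base -1.0849594030837855
8 -0.14 8.14 0.56 27.6
4 0.02 4.0 0.48 28.3
2 0.05 1.99 0.32 29.0
1.0 -0.06 0.99 0.57 29.6
0.0 0.61 0.08 0.46 30.3
-1.0 1.16 -0.96 0.62 30.9
-2.0 1.84 -1.96 0.47 31.6
-3.0 2.31 -2.96 0.35 32.2
-4.0 2.68 -3.97 0.44 32.9
```

```bash
python3 - <<'E'
from h import *
manip.line_to(LAND+nrm*(L-4.8),20); manip.hold(0.5)
f=[];z=[]
for _ in range(15):
    manip.hold(0.03);o=manip.get_obs();f.append(o['force']@nrm);z.append((np.array(o['position'])-LAND)@nrm-L)
print(np.mean(f)+1.08,np.mean(z));st()
pic,d,m=shot('wrist','w6')
cv2.imwrite('pics/w6c.png',cv2.resize(pic[154:254,216:346,::-1],None,fx=6,fy=6,interpolation=cv2.INTER_CUBIC))
shot('scene','s6')
E
```

```text
3.283249234333266 -4.792612354224363
 t 34.12 p [597.3 -15.8 141.4] rot [-165.     0.  -173.5] F [0.2 0.9 1.6] w 17.2 gf 59.0
```

View pics/w6c.png

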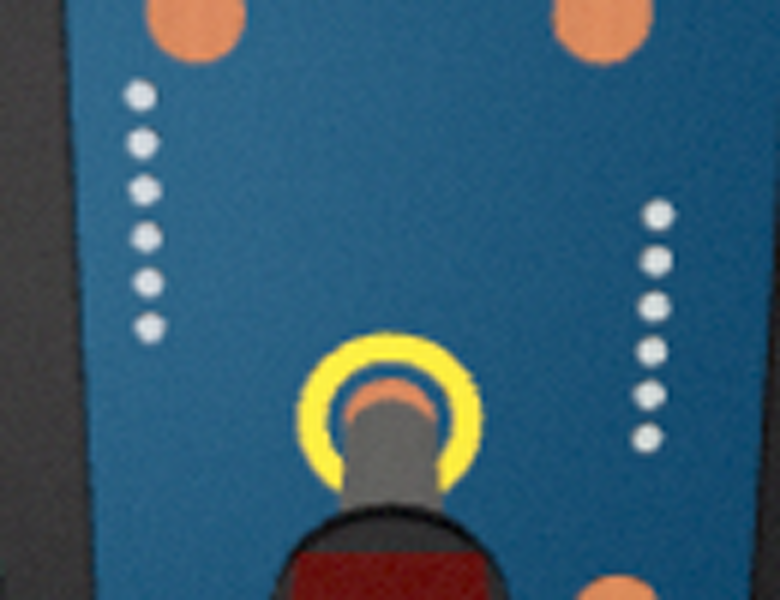

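The pen stands on the copper inside the yellow ring at (390,410), centred, with about 3.2 N on the plunger and about 4.9 mm of travel.

```bash
python3 -c "
from h import *
print(manip.sign_off())"
```

```text
the job is handed in; nothing more can be done
None
```

The leaf is swung over to its sloping rest, and the gripper is holding the red pen square on the yellow-ringed land at about 3.2 N, with the plunger about half-way in (4.9 of 10 mm, worked out from force and travel); I handed the job in at about 34 s.

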